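# Restock the condiment station

## Task

Restock the condiment station, the steel tray with the four wooden inserts: from the things along the front of the worktop pick out the salt mill, the jam jar and the slim red-capped spice jar, and stand each upright, right down, in the round well made for its size; lay the tea carton flat on the insert with the L-shaped shoulder, its long side along the insert's long side, and push it fully home into the corner against the back and the left shoulder. Leave the mug and the food tin where they are.

Things in the scene. Friction and masses are not known exactly. Their poses are not given: they have to be found in the camera images.
- salt_mill: Tall turned wooden salt mill, 150 mm high. Round body, 58 mm in diameter near the foot, tapering to 48 mm at its collar (106 mm high); above it a round head, widest (50 mm) at 120 mm, up to 139 mm, then a small knob. The head does not turn. Fingers across collar and head (TCP 108 to 114 mm up) hold it straight; on the round head alone it can swing. 0.18 kg. Origin: centre of its underside, z up.
- jam_jar: Wide low jam jar with a white cap, 84 mm high, glass 66 to 68 mm in diameter at its widest (54 mm up), slightly faceted and 54 mm at the foot; cap 63 mm in diameter from 74 to 84 mm height, the best place to grip (TCP 77 mm up). 0.25 kg. Origin: centre of its underside, z up.
- spice_jar: Slim spice jar with a red cap, 45 mm in diameter and 106 mm high, cap from 85 to 106 mm height, good to grip (TCP 90 mm up). 0.11 kg. Origin: centre of its underside, z up.
- tea_carton: Closed red tea carton, 69 mm (its x) x 133 mm (its y, the long side) x 62 mm high (printed top edges up to 66 mm), lying flat. 0.09 kg. Rigid; grip it across its 69 mm (TCP 45 mm up). Pressed on a surface it drags (friction about 1), so ease the pressure before sliding it. Origin: centre of its underside, z up.
- small_well: Insert with the smallest of the three round wells, at its centre: 51 mm wide, 20 mm deep (floor 10 mm above the origin), 5 mm chamfer widening the mouth to 61 mm at the top. Beech, 148 (x) x 108 (y) x 30 mm, fixed in the low steel tray, four inserts side by side (110 mm pitch, any order). Origin: centre of its underside, 4 mm above the worktop; +x to the back (away from the robot), +y left.
- medium_well: Insert with the middle one of the three round wells, at its centre: 64 mm wide, 20 mm deep (floor 10 mm above the origin), 5 mm chamfer widening the mouth to 74 mm at the top. Beech, 148 (x) x 108 (y) x 30 mm, fixed in the low steel tray, four inserts side by side (110 mm pitch, any order). Origin: centre of its underside, 4 mm above the worktop; +x to the back (away from the robot), +y left.
- large_well: Insert with the largest of the three round wells, at its centre: 74 mm wide, 20 mm deep (floor 10 mm above the origin), 5 mm chamfer widening the mouth to 84 mm at the top. Beech, 148 (x) x 108 (y) x 30 mm, fixed in the low steel tray, four inserts side by side (110 mm pitch, any order). Origin: centre of its underside, 4 mm above the worktop; +x to the back (away from the robot), +y left.
- corner_block: Beech insert without a well, size, axes and origin as the others. Flat floor 14 mm above the origin; raised L-shaped shoulder, 16 mm above the floor, along the back (inner face x = +67.5 mm) and left (inner face y = +35.5 mm); open at front and right. Carton pushed home, long side along this x: its origin is within 1 mm of x = y = 0, 14 mm above this origin.
- striped_mug: Bystander: beige-striped mug, about 88 mm across, 92 mm high, 118 mm long with its handle (the handle points to its -y, roughly towards the robot). Origin: centre of the footprint, handle included, on the underside.
- food_tin: Bystander: low round food tin, 86 mm in diameter, 40 mm high. Origin: centre of its underside. (Round the work: the microwave, 260 mm high, stands to the right of y = -0.29 and behind x = 0.56; jug, coffee tin, oil bottle and utensil pot, up to 322 mm high, stand behind the tray, beyond x = 0.75; a fruit basket at the far left.)
Not all that is in view belongs to the job. Leave any black look-alike of the spice_jar alone.

How it is judged (in metres and radians):
At the end, for the whole second after the job is handed in: Mill in the middle well, jam jar in the largest, spice jar in the smallest, upright (0.1 rad), down on the floor (4 mm), centred within 8 mm. Carton flat on the shouldered insert, parallel (0.08 rad), within 5 mm of both shoulders. All released, at rest; mug and tin within 30 mm of their start (horizontal distance between salt_mill and medium_well below 0.008 m and z of salt_mill in the frame of medium_well below 0.014 m and angle between each of salt_mill, jam_jar, spice_jar's own z axis and vertical below 0.1 rad and linear speed of each of salt_mill, jam_jar, spice_jar, tea_carton below 0.02 m/s and horizontal distance between jam_jar and large_well below 0.008 m and z of jam_jar in the frame of large_well below 0.014 m and horizontal distance between spice_jar and small_well below 0.008 m and z of spice_jar in the frame of small_well below 0.014 m and x of tea_carton in the frame of corner_block between -0.0045 and 0.005 m and y of tea_carton in the frame of corner_block between -0.0045 and 0.005 m and z of tea_carton in the frame of corner_block below 0.0165 m and angle between the y axis of tea_carton and the x axis of corner_block, either way round below 0.08 rad and angle between tea_carton's own z axis and vertical below 0.06 rad and distance of each of striped_mug, food_tin from where it was at the start of the episode below 0.03 m); the robot touches nothing.
It fails at once if the mug or the food tin is pushed away (over 40 mm) or knocked over (distance of any of striped_mug, food_tin from where it was at the start of the episode above 0.04 m or angle between any of striped_mug, food_tin's own z axis and vertical above 0.5 rad).
It also fails if it takes over 125 s, if anything falls off the work surface, if the arm or the gripper's body presses on something with over 40 N, if the wrist force passes 120 N, or if a joint passes its speed limit or range.

## Robot

A 6-joint arm with a two-finger parallel gripper is mounted at the origin on a cart in front of the work surface, level with it; the furniture and walls round the work are solid. World frame = base frame: x ahead of the robot, y to its left, z up, the work surface at z = 0. Lengths are in mm, angles in rad, forces in N, time in s.
With the tool pointing down it reaches from about 350 to 875 mm from the base axis. Payload 4.2 kg.
Tool frame: the origin (TCP) lies between the finger pads, 19 mm behind the fingertips; this is the grasp point; z points along the fingers, y is the line along which they close (so a half turn about z gives the same grasp; the last joint's range is limited). The gripper opens to 85 mm and grips with 20 to 120 N. Pads are 22 mm wide; open, the fingers measure 114 mm over their backs; the gripper's body (76 mm by 85 mm) begins 54 mm behind the grasp point. The pads swing forward as they close: fully open they stand 13 mm farther back than shut.
Start: joints at [-0.931, 0.385, 0.008, 0, -1.194, -0.259], TCP at [232.303, -580.202, 250.012] pointing down, gripper open.
Joint ranges: [-3.14, 3.14], [-1.21, 2.06], [-1.07, 1.41], [-3.16, 2.05], [-2.99, -0.16], [-3.1, 3.1]. Speed limits (rad/s): [2.79, 2.79, 3.14, 3.14, 3.14, 3.14].

## Interface

Orientations are given as a unit quaternion [x, y, z, w].
In Python, from cell import bot gives the robot as it stands.
- The arm moves only by the shell command python3 -m handwheel 'ROWS' [FORCE]. ROWS is JSON, a list of rows, each a list of 3 entries, a list of its own where there are three numbers: the shift along the tool's x, y, z in mm, then the turn about the tool's z in degrees, then the opening, from -1 (shut) to 1 (fully open). A call has 1 to 5 rows; each row shifts and turns the commanded pose from where the row before left it, along the tool's axes as they then stand; what a row does not reach is not made up. A row lasts 1/10 s, in which the tool goes at most 50 mm and 8.59 degrees, less where a joint would pass 70% of its speed; a pose out of reach is approached as far as the arm can. A call with a gripper value outside its range is refused whole. The fingers move at their own pace and stop on an object; FORCE is the grip in N (left out, the last holds). Time passes only in rows, so rows that do not move let the fingers close. It gives the time, the measured TCP pose, the force, the opening and the grip force at its end, in the units of the state.
- bot.sense(): the state, without advancing time (a new reading comes with each control period).
- bot.get_image(name): name is "side" or "top" or "wrist"; returns a dict with "image" (384x512x3 uint8, red, green, blue), "fx", "fy", "cx", "cy" (pixels), "extrinsics" (4x4, takes a point from camera to world coordinates). Camera axes: x right, y up, looking along -z (the intrinsics and any distortion apply to the point x, -y, -z); pixel columns grow to the right and rows downward; lengths in mm; the calibration is good to about 2 mm. A picture is of the moment at which its call begins. There is no depth.
- bot.finish_job(): hands the job in; it is judged then, once.
Trained networks look in the newest picture that a camera, given by its name, has taken for a name from the list of things; names that differ only in an ending like _2 or _b are one class to them, and where a whole thing is asked for, a point or a joint stands for the part that bears it (a point fixed in the world has none). Each returns a list of dicts, best first, with "p" (0 to 1); they miss things now and then, are a little off and sometimes report something else, mostly with a low value. They report only what shows in the picture. A call takes as long as a camera call. They do not tell look-alikes from the thing itself.
- bot.boxes_of(camera, label): "at" ([column, row] in pixels, amid what is visible of it).
- bot.pinpoint(camera, label): "at" ([column, row] in pixels: a listed point, or the origin of a listed thing).
The state is a dict: "time_s": time; "qpos": joint angles; "qd": joint speeds; "tau": joint torques, N m; "tcp_pos": TCP position; "orientation": TCP orientation; "wrist_force": force on the tool from outside, world axes, zero at the start; "moment": the same for the moment, N m; "width": opening from 0.0 (shut) to 1.0 (fully open); "finger_force": force on a finger pad.
Only numpy, scipy, OpenCV 4.12 (cv2) and the standard library are available. Lean on these libraries where they do the work, as an engineer would, in place of code of your own. Each camera call takes 0.05 s, during which the arm holds its last target. There are 200 camera calls.

## Working session

There is one attempt and no reset: what is moved stays moved. The work goes in short steps, Python scripts to look and compute and a shell command to move; the robot and the scene stay as the last step left them, time stands still between calls to the robot, and variables do not carry over. Pictures are saved under pics/ and viewed, at most 14 in all, crops included, and the job is handed in when it is done.

```bash
ls; mkdir -p pics; cat > h.py <<'E'
import numpy as np, cv2
from cell import bot
from scipy.spatial.transform import Rotation as R
def ray(im,px):
    E=np.array(im["extrinsics"]);d=np.array([(px[0]-im["cx"])/im["fx"],-(px[1]-im["cy"])/im["fy"],-1])
    return E[:3,3],E[:3,:3]@d
def at(im,px,z):
    o,d=ray(im,px);return (o+d*(z-o[2])/d[2]).round(1)
def proj(im,p):
    E=np.array(im["extrinsics"]);c=E[:3,:3].T@(np.array(p,float)-E[:3,3])
    return [im["cx"]+im["fx"]*c[0]/-c[2], im["cy"]-im["fy"]*c[1]/-c[2]]
def shot(n,f=None):
    im=bot.get_image(n)
    if f: cv2.imwrite(f"pics/{f}.png",cv2.cvtColor(im["image"],cv2.COLOR_RGB2BGR))
    return im
def togo(p,long=None):
    "shift in tool axes (mm) to world point p"
    s=bot.sense();r=R.from_quat(s["orientation"])
    print("tcp",np.round(s["tcp_pos"],1),"toolx",r.as_matrix()[:,0].round(3),"tooly",r.as_matrix()[:,1].round(3),"tooly deg",np.degrees(np.arctan2(*r.as_matrix()[[1,0],1])).round(1))
    if p is not None: print("shift",r.inv().apply(np.array(p)-s["tcp_pos"]).round(1))
E
cat > m1.py <<'E'
from h import *
for c in("top","side"):
    im=shot(c,c+"1");print(c,{k:im[k] for k in im if k not in("image",)})
    for l,z in dict(salt_mill=0,jam_jar=0,spice_jar=0,tea_carton=0,small_well=4,medium_well=4,large_well=4,corner_block=4,striped_mug=0,food_tin=0).items():
        print(l,[(np.round(q["at"],1).tolist(),round(q["p"],2),at(im,q["at"],z).tolist()) for q in bot.pinpoint(c,l)[:3]])
togo(None);print(bot.sense())
E
python3 m1.py
```

```text
pics
top {'fx': 394.469700870408, 'fy': 394.469700870408, 'cx': 246.23972110718498, 'cy': 190.24167101459997, 'extrinsics': array([[-1.33487665e-02,  9.94024624e-01, -1.08336774e-01,
         4.01764901e+02],
       [-9.99868217e-01, -1.42707146e-02, -7.73914801e-03,
        -2.88009389e+01],
       [-9.23894687e-03,  1.08219189e-01,  9.94084126e-01,
         1.16333882e+03],
       [ 0.00000000e+00,  0.00000000e+00,  0.00000000e+00,
         1.00000000e+00]])}
salt_mill [([254.5, 225.5], 0.52, [424.0, -42.6, 0.0]), ([201.1, 226.5], 0.26, [423.2, 114.4, 0.0])]
jam_jar [([101.8, 196.2], 0.86, [516.9, 409.7, 0.0])]
spice_jar [([381.0, 244.4], 0.85, [364.2, -410.3, 0.0]), ([392.9, 216.4], 0.71, [445.1, -449.2, 0.0]), ([356.1, 221.7], 0.68, [431.1, -340.8, 0.0])]
tea_carton [([156.0, 232.9], 0.91, [406.3, 247.1, 0.0])]
small_well [([212.0, 145.2], 0.56, [665.3, 81.0, 4.0])]
medium_well [([176.9, 144.2], 0.96, [670.0, 186.3, 4.0])]
large_well [([291.4, 148.5], 0.67, [651.6, -156.4, 4.0]), ([252.8, 152.0], 0.38, [642.7, -40.9, 4.0]), ([102.3, 197.8], 0.24, [511.7, 406.6, 4.0])]
corner_bloc
[... 1517 characters left out ...]
111.8
{'time_s': 1.1, 'qpos': array([-9.31381376e-01,  3.84702710e-01,  7.91962696e-03, -5.37401570e-06,
       -1.19401232e+00, -2.58619067e-01]), 'qd': array([ 0.00019204, -0.00064033, -0.00144136, -0.00091411, -0.00097748,
        0.00088682]), 'tau': array([ 1.16938463e-04, -3.92100441e+01,  1.88624293e+01,  4.19072673e+00,
       -3.31396632e-04,  2.74994619e-06]), 'tcp_pos': array([ 232.31806466, -580.20102103,  250.01733849]), 'orientation': array([-1.89248690e-01,  9.81929190e-01,  6.66219123e-07,  2.45242829e-06]), 'wrist_force': array([ 0.02939231, -0.33599993,  0.27831027]), 'moment': array([-0.00061626, -0.0025343 , -0.00367168]), 'finger_force': 0.0, 'width': 1.0017792412143844}
```

```bash
python3 -c "
import cv2
for n in('top','side'):cv2.imwrite(f'pics/{n}1b.png',cv2.resize(cv2.imread(f'pics/{n}1.png'),(768,576),interpolation=cv2.INTER_CUBIC))"
```

```text
(no output)
```

View pics/top1b.png

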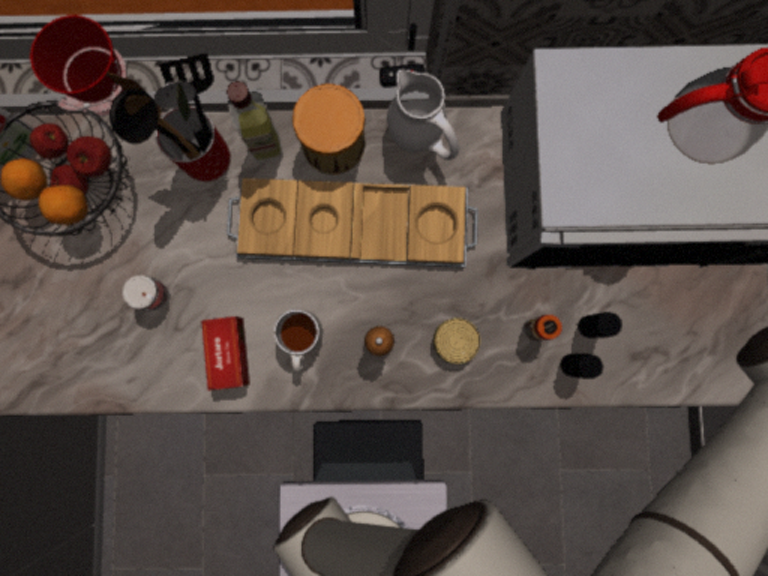

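View pics/side1b.png

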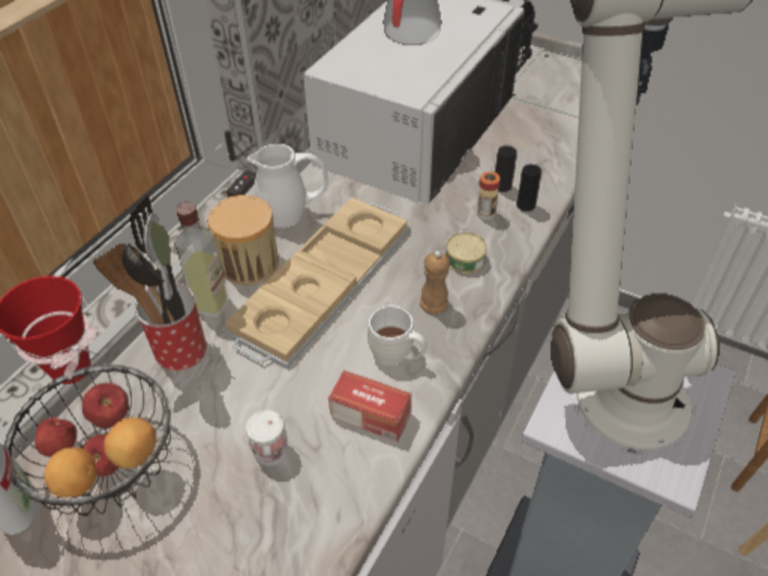

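```bash
cat > m2.py <<'E'
from h import *
im=shot("top");I=im["image"];hsv=cv2.cvtColor(I,cv2.COLOR_RGB2HSV)
def seg(lo,hi,roi,name,z):
    m=cv2.inRange(hsv,lo,hi);k=np.zeros_like(m);x0,y0,x1,y1=roi;k[y0:y1,x0:x1]=m[y0:y1,x0:x1]
    k=cv2.morphologyEx(k,cv2.MORPH_OPEN,np.ones((2,2)))
    c=np.vstack(cv2.findContours(k,cv2.RETR_EXTERNAL,cv2.CHAIN_APPROX_NONE)[0])[:,0].astype(float)+0.0
    P=np.array([at(im,p,z)[:2] for p in c],np.float32);(cx,cy),(w,h),a=cv2.minAreaRect(P)
    (ex,ey),er=cv2.minEnclosingCircle(P)
    print(name,"rect",np.round([cx,cy,w,h,a],1),"circ",np.round([ex,ey,er],1))
seg((0,120,100),(15,255,255),(350,205,380,230),"spice",106)
seg((0,0,150),(180,60,255),(75,178,112,208),"jam",84)
seg((170,150,100),(180,255,255),(130,205,168,262),"carton",62)
seg((0,150,100),(8,255,255),(130,205,168,262),"carton",62)
seg((8,60,90),(25,255,255),(150,112,316,182),"wood",34)
seg((3,80,40),(20,255,255),(238,212,266,240),"mill",120)
for l in("small_well","medium_well","large_well","corner_block"):
    print(l,[(np.round(q["at"],1),q["p"],at(im,q["at"],24)) for q in bot.boxes_of("top",l)[:2]])
cv2.imwrite("pics/tray.png",cv2.resize(cv2.cvtColor(I[110:185,145:325],cv2.COLOR_RGB2BGR),None,fx=4,fy=4,interpolation=cv2.INTER_CUBIC))
E
python3 m2.py
```

```text
spice rect [ 436.6 -343.1   40.    40.2   87.9] circ [ 436.8 -342.3   21.7]
jam rect [513.  401.8  56.1  55.6  45.5] circ [512.4 401.6  29.8]Traceback (most recent call last):
  File "m2.py", line 12, in <module>
    seg((170,150,100),(180,255,255),(130,205,168,262),"carton",62)
    ~~~^^^^^^^^^^^^^^^^^^^^^^^^^^^^^^^^^^^^^^^^^^^^^^^^^^^^^^^^^^^
  File "m2.py", line 6, in seg
    c=np.vstack(cv2.findContours(k,cv2.RETR_EXTERNAL,cv2.CHAIN_APPROX_NONE)[0])[:,0].astype(float)+0.0
      ~~~~~~~~~^^^^^^^^^^^^^^^^^^^^^^^^^^^^^^^^^^^^^^^^^^^^^^^^^^^^^^^^^^^^^^^^
    return _nx.concatenate(arrs, 0, dtype=dtype, casting=casting)
           ~~~~~~~~~~~~~~~^^^^^^^^^^^^^^^^^^^^^^^^^^^^^^^^^^^^^^^
ValueError: need at least one array to concatenate
```

```bash
sed -i '/170,150,100/d' m2.py; python3 m2.py
```

```text
spice rect [ 436.6 -343.    40.2   40.    88.9] circ [ 437.1 -342.5   21.6]
jam rect [513.  401.8  56.1  55.6  45.5] circ [512.4 401.6  29.8]
carton rect [397.5 252.8 128.9  63.8   6.2] circ [396.9 254.5  69. ]
wood rect [651.9  10.5 439.6 153.2  86.9] circ [652.4  10.1 230.8]
mill rect [415.2 -38.5  50.1  50.3  43.9] circ [415.5 -38.9  26.8]
small_well [(array([213.9, 143.9]), 0.86, array([664.6,  73.5,  24. ])), (array([304.7, 224.5]), 0.32, array([ 424.5, -186.6,   24. ]))]
medium_well [(array([176.9, 142.2]), 0.67, array([671.4, 182.7,  24. ])), (array([ 93.3, 198.5]), 0.64, array([508.2, 425.3,  24. ]))]
large_well [(array([291.9, 148.6]), 0.87, array([ 647. , -155.6,   24. ])), (array([ 96.2, 197.7]), 0.64, array([510.4, 416.9,  24. ]))]
corner_block [(array([250.9, 146.9]), 0.97, array([653.9, -35.3,  24. ]))]
```

View pics/tray.png

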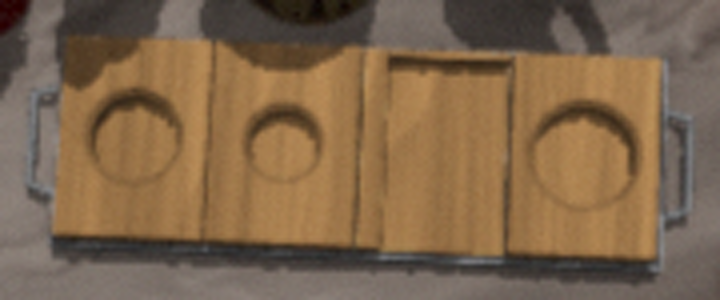

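```bash
python3 -m handwheel '[[[-42,22,0],0,1],[[-42,22,0],0,1],[[-42,22,0],0,1],[[-42,22,0],0,1],[[-42,22,0],0,1]]' 40 && python3 -m handwheel '[[[-42,22,0],0,1],[[-26,12,0],0,1],[[0,0,0],0,1],[[0,0,0],0,1]]'
cat > w.py <<'E'
import sys
from h import *
im=shot("wrist",sys.argv[1]);togo(None)
for a in sys.argv[2:]:
    l,z=a.split(":")
    for q in bot.pinpoint("wrist",l)[:2]: print(l,np.round(q["at"],1),round(q["p"],2),at(im,q["at"],float(z)))
print(np.array(im["extrinsics"]).round(2).tolist(),im["fx"])
E
python3 w.py w1 spice_jar:0
```

```text
time_s: 1.9
tcp_pos: [387.3, -398.5, 250.3]
orientation: [-0.189, 0.982, -0.0, 0.0]
wrist_force: [1.0, -0.8, 0.0]
width: 1.002
finger_force: 0.0
time_s: 2.3
tcp_pos: [437.2, -342.8, 250.1]
orientation: [-0.19, 0.982, -0.0, -0.0]
wrist_force: [-0.2, -0.0, -0.5]
width: 1.001
finger_force: 0.0
tcp [ 436.6 -343.4  250. ] toolx [-0.928 -0.372  0.   ] tooly [-0.372  0.928  0.   ] tooly deg 111.8
spice_jar [233.5  94.3] 0.69 [ 372.3 -406.7    0. ]
spice_jar [263.4 164.9] 0.64 [ 442.2 -337.9    0. ]
[[-0.37, -0.88, -0.29, 362.39], [0.93, -0.35, -0.12, -372.56], [-0.0, -0.32, 0.95, 373.65], [0.0, 0.0, 0.0, 1.0]] 281.77399321816785
```

View pics/w1.png

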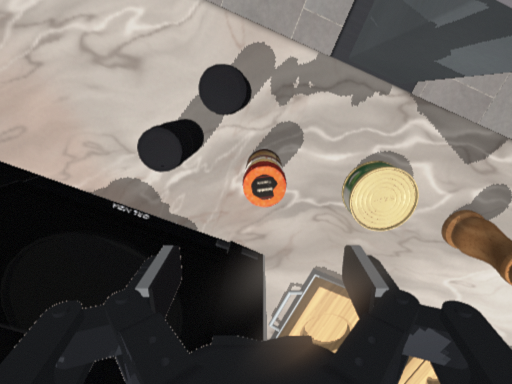

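```bash
cat > cap.py <<'E'
import sys
from h import *
# cap.py cam lo hi roi z : colour blob -> world
def blob(im,lo,hi,roi,z):
    hsv=cv2.cvtColor(im["image"],cv2.COLOR_RGB2HSV);m=cv2.inRange(hsv,lo,hi);k=np.zeros_like(m);x0,y0,x1,y1=roi;k[y0:y1,x0:x1]=m[y0:y1,x0:x1]
    c=max(cv2.findContours(cv2.morphologyEx(k,cv2.MORPH_OPEN,np.ones((3,3))),cv2.RETR_EXTERNAL,cv2.CHAIN_APPROX_NONE)[0],key=cv2.contourArea)[:,0]
    P=np.array([at(im,p,z)[:2] for p in c],np.float32)
    return P,cv2.minEnclosingCircle(P)
E
python3 - <<'E'
from cap import *
im=shot("wrist")
P,c=blob(im,(0,120,100),(15,255,255),(238,160,292,212),106);print(c,at(im,(264.5,186),106))
togo([*c[0],90])
E
```

```text
((438.6759033203125, -339.1299133300781), 22.531545639038086) [ 438.2 -339.6  106. ]
tcp [ 436.1 -344.   250. ] toolx [-0.929 -0.37   0.   ] tooly [-0.37   0.929  0.   ] tooly deg 111.7
shift [ -4.2   3.5 160. ]
```

```bash
python3 -m handwheel '[[[-3.5,3,40],0,1],[[0,0,45],0,1],[[0,0,45],0,1],[[0,0,30],0,1],[[0,0,0],0,1]]' 40 && python3 -m handwheel '[[[0,0,0],0,0],[[0,0,0],0,-1],[[0,0,0],0,-1],[[0,0,0],0,-1],[[0,0,0],0,-1]]'; python3 -m handwheel '[[[0,0,0],0,-1],[[0,0,0],0,-1],[[0,0,0],0,-1]]'
```

```text
time_s: 2.95
tcp_pos: [435.2, -338.7, 85.7]
orientation: [-0.188, 0.982, 0.003, -0.004]
wrist_force: [-1.0, -0.2, 0.2]
width: 0.997
finger_force: 0.0
time_s: 3.45
tcp_pos: [440.3, -339.8, 92.4]
orientation: [-0.19, 0.982, -0.001, 0.002]
wrist_force: [-0.1, 1.9, 6.6]
width: 0.509
finger_force: 40.3
time_s: 3.75
tcp_pos: [440.3, -339.8, 92.3]
orientation: [-0.19, 0.982, -0.001, 0.002]
wrist_force: [-0.2, 0.7, 7.2]
width: 0.509
finger_force: 40.4
```

```bash
python3 -m handwheel '[[[0,0,-35],0,-1],[[0,0,-40],0,-1],[[0,0,-40],0,-1],[[0,0,0],0,-1]]'; python3 - <<'E'
from h import *
im=shot("top")
f=lambda p:[(p[0]+.5)/4-.5+145,(p[1]+.5)/4-.5+110]
for n,p in dict(TL=(65,38),TR=(662,58),BL=(53,236),BR=(658,260),med=(137,136),small=(284,142),large=(584,155)).items(): print(n,at(im,f(p),34))
print(bot.sense()["tcp_pos"],bot.sense()["finger_force"])
E
```

```text
time_s: 4.15
tcp_pos: [442.0, -340.7, 211.9]
orientation: [-0.19, 0.982, -0.004, 0.005]
wrist_force: [1.1, -0.6, -0.8]
width: 0.506
finger_force: 41.6
TL [739.  228.4  34. ]
TR [ 716.9 -209.7   34. ]
BL [591.7 235.7  34. ]
BR [ 567.6 -202.2   34. ]
med [664.7 175.   34. ]
small [658.6  67.6  34. ]
large [ 645.6 -150.8   34. ]
[ 440.42835119 -339.5925898   208.56109454] 41.57410192012321
```

```bash
python3 -m handwheel '[[[-35,30,0],0,-1],[[-35,30,0],0,-1],[[-35,30,0],0,-1],[[-35,30,0],0,-1],[[-35,30,0],0,-1]]' && python3 -m handwheel '[[[-35,30,0],0,-1],[[-35,30,0],0,-1],[[-35,30,0],0,-1],[[-35,30,0],0,-1],[[-35,28,0],0,-1]]' && python3 -m handwheel '[[[0,0,0],0,-1],[[0,0,0],0,-1],[[0,0,0],0,-1],[[0,0,0],0,-1]]' && python3 w.py w2 small_well:4 medium_well:4 corner_block:4
```

```text
time_s: 4.7
tcp_pos: [545.2, -132.9, 203.6]
orientation: [-0.189, 0.982, 0.001, -0.001]
wrist_force: [0.5, -0.7, -1.7]
width: 0.508
finger_force: 41.5
time_s: 5.2
tcp_pos: [652.7, 69.5, 203.2]
orientation: [-0.189, 0.982, 0.0, -0.002]
wrist_force: [0.2, -1.5, 0.7]
width: 0.508
finger_force: 41.5
time_s: 5.6
tcp_pos: [652.4, 66.4, 204.7]
orientation: [-0.189, 0.982, -0.0, -0.001]
wrist_force: [-0.1, -0.0, -1.7]
width: 0.506
finger_force: 41.5
tcp [652.6  66.4 205. ] toolx [-0.929 -0.37   0.   ] tooly [-0.37   0.929  0.   ] tooly deg 111.7
small_well [263.2 175.6] 0.81 [659.   71.3   4. ]
medium_well [341.  208.7] 0.59 [662.7 176.6   4. ]
corner_block [176.2 140. ] 0.64 [656.7 -36.9   4. ]
[[-0.37, -0.88, -0.29, 577.71], [0.93, -0.35, -0.12, 36.84], [-0.0, -0.32, 0.95, 328.42], [0.0, 0.0, 0.0, 1.0]] 281.77399321816785
```

View pics/w2.png

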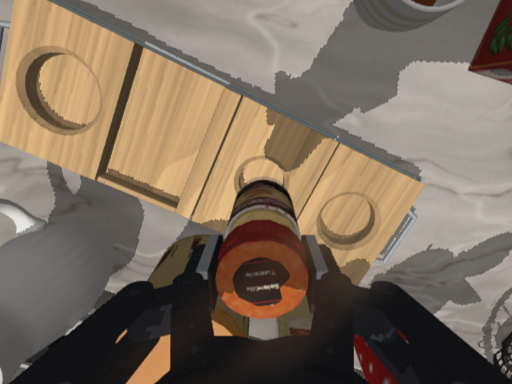

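```bash
cat > ov.py <<'E'
import sys
from h import *
# overlay of the predicted rims on a picture; args: cam file cx cy yaw_deg
def centres(cx,cy,yaw):
    a=np.radians(yaw);u=np.array([-np.sin(a),np.cos(a)])
    return {n:np.array([cx,cy])+k*u for n,k in dict(medium=165,small=55,corner=-55,large=-165).items()}
if __name__=="__main__":
    cam,f=sys.argv[1:3];C=centres(*map(float,sys.argv[3:6]));im=shot(cam);I=cv2.resize(cv2.cvtColor(im["image"],cv2.COLOR_RGB2BGR),None,fx=1.5,fy=1.5)
    for n,r in dict(medium=37,small=30.5,large=42).items():
        P=np.array([proj(im,[*(C[n]+r*np.array([np.cos(t),np.sin(t)])),34]) for t in np.linspace(0,6.3,80)])
        cv2.polylines(I,[((P+.5)*1.5-.5).astype(int)],1,(255,0,0))
    cv2.imwrite(f"pics/{f}.png",I);print({k:v.round(1) for k,v in C.items()})
E
python3 - <<'E'
from h import *
im=shot("wrist")
for p in((347,219.5),(59.5,90),(263,180)):print(at(im,p,34))
E
python3 ov.py wrist w2o 653.8 13 -3
```

```text
[665.1 176.8  34. ]
[ 645.7 -150.3   34. ]
[657.1  70.3  34. ]
{'medium': array([662.4, 177.8]), 'small': array([656.7,  67.9]), 'corner': array([650.9, -41.9]), 'large': array([ 645.2, -151.8])}
```

View pics/w2o.png

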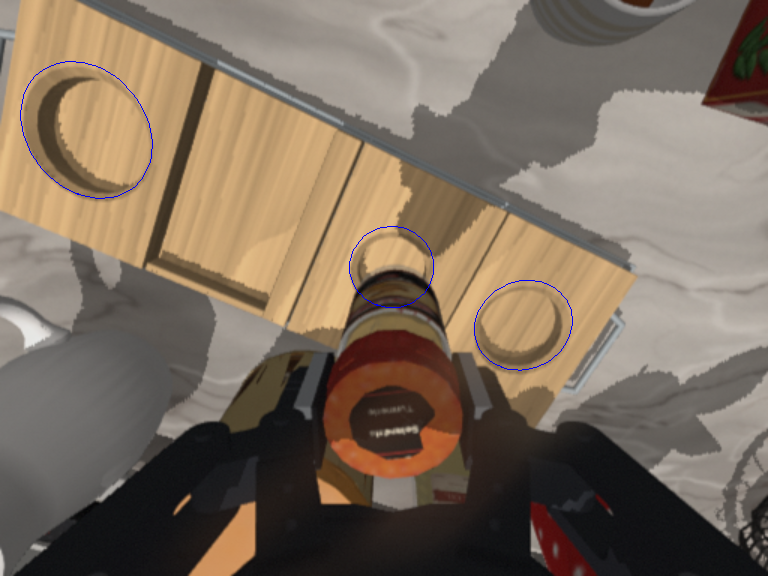

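```bash
python3 - <<'E'
from h import *
im=shot("wrist");s=bot.sense();z=s["tcp_pos"][2]
print(at(im,(261.8,278.5),z+14),[at(im,q["at"],z-92) for q in bot.pinpoint("wrist","spice_jar")[:2]])
togo([657.5,68.3,z])
E
```

```text
[651.3  66.7 219.2] [array([654.1,  67.3, 113.2]), array([634.9, 131.2, 113.2])]
tcp [653.1  67.4 205.2] toolx [-0.928 -0.371 -0.   ] tooly [-0.371  0.928  0.   ] tooly deg 111.8
shift [-4.4 -0.8 -0. ]
```

```bash
python3 -m handwheel '[[[-5.5,0,20],0,-1],[[0,0,30],0,-1],[[0,0,20],0,-1],[[0,0,0],0,-1]]' && python3 -m handwheel '[[[0,0,5],0,-1],[[0,0,5],0,-1],[[0,0,5],0,-1],[[0,0,4],0,-1],[[0,0,0],0,-1]]'
```

```text
time_s: 6.4
tcp_pos: [656.1, 69.2, 131.3]
orientation: [-0.189, 0.982, -0.0, -0.004]
wrist_force: [-1.4, 0.1, -0.1]
width: 0.509
finger_force: 41.5
time_s: 6.9
tcp_pos: [658.0, 69.6, 115.6]
orientation: [-0.189, 0.982, 0.0, -0.0]
wrist_force: [0.0, -0.7, -0.9]
width: 0.509
finger_force: 41.5
```

```bash
python3 -m handwheel '[[[0,0,4],0,-1],[[0,0,3],0,-1],[[0,0,2],0,-1],[[0,0,0],0,-1],[[0,0,0],0,-1]]'
```

```text
time_s: 7.4
tcp_pos: [658.3, 69.7, 107.0]
orientation: [-0.189, 0.982, 0.0, 0.0]
wrist_force: [-0.3, 0.3, -1.3]
width: 0.507
finger_force: 41.7
```

```bash
python3 -m handwheel '[[[0,0,1.5],0,-1],[[0,0,0],0,-1],[[0,0,0],0,-1]]';  python3 -m handwheel '[[[0,0,0],0,0.2],[[0,0,0],0,0.5],[[0,0,0],0,1],[[0,0,0],0,1],[[0,0,0],0,1]]' && python3 -m handwheel '[[[0,0,-20],0,1],[[0,0,-40],0,1],[[0,0,-45],0,1],[[0,0,-30],0,1],[[0,0,0],0,1]]'; python3 w.py w3 spice_jar:14
```

```text
time_s: 7.7
tcp_pos: [658.8, 69.8, 106.5]
orientation: [-0.189, 0.982, -0.0, 0.001]
wrist_force: [-1.2, 0.3, 4.2]
width: 0.512
finger_force: 42.0
time_s: 8.2
tcp_pos: [658.2, 69.6, 105.3]
orientation: [-0.189, 0.982, -0.0, -0.0]
wrist_force: [0.2, 0.2, -0.0]
width: 0.997
finger_force: 0.0
time_s: 8.7
tcp_pos: [660.8, 70.0, 247.0]
orientation: [-0.19, 0.982, 0.0, 0.006]
wrist_force: [0.8, 0.8, -0.7]
width: 1.001
finger_force: 0.0
tcp [659.3  70.  243.7] toolx [-0.928 -0.372 -0.006] tooly [-0.372  0.928 -0.   ] tooly deg 111.8
spice_jar [262.8 163.6] 0.71 [663.7  72.5  14. ]
[[-0.37, -0.88, -0.3, 584.57], [0.93, -0.35, -0.12, 40.02], [-0.0, -0.33, 0.94, 369.67], [0.0, 0.0, 0.0, 1.0]] 281.77399321816785
```

View pics/w3.png

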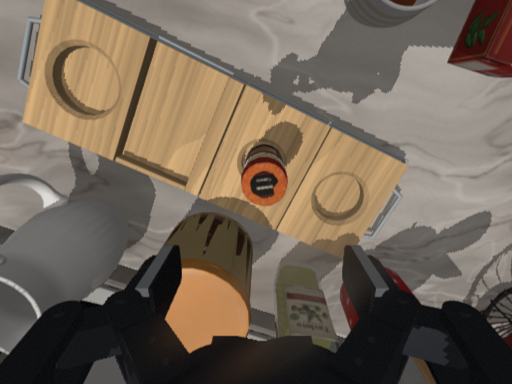

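```bash
python3 -m handwheel '[[[44,-2,0],0,1],[[44,-2,0],0,1],[[44,-2,0],0,1],[[44,-2,0],0,1],[[44,-2,0],0,1]]' && python3 -m handwheel '[[[44,-2,0],0,1],[[0,0,0],0,1],[[0,0,0],0,1],[[0,0,0],0,1]]' && python3 w.py w4 salt_mill:0
```

```text
time_s: 9.3
tcp_pos: [455.1, -22.3, 238.7]
orientation: [-0.189, 0.982, -0.0, -0.002]
wrist_force: [-0.9, -0.4, 1.2]
width: 1.0
finger_force: 0.0
time_s: 9.7
tcp_pos: [418.2, -39.4, 240.1]
orientation: [-0.189, 0.982, -0.0, -0.0]
wrist_force: [0.2, 0.2, 0.7]
width: 1.001
finger_force: 0.0
tcp [418.5 -39.2 240. ] toolx [-0.928 -0.372  0.001] tooly [-0.372  0.928  0.   ] tooly deg 111.8
salt_mill [262.5 164.2] 0.56 [420.6 -36.9   0. ]
[[-0.37, -0.88, -0.29, 343.49], [0.93, -0.35, -0.12, -69.01], [-0.0, -0.32, 0.95, 363.72], [0.0, 0.0, 0.0, 1.0]] 281.77399321816785
```

View pics/w4.png

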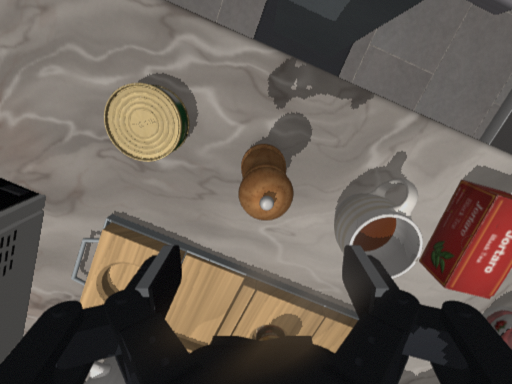

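```bash
python3 - <<'E'
from h import *
im=shot("wrist");print(at(im,(266.5,202),148),at(im,(266,193),122));togo([417.5,-38,111])
E
```

```text
[417.5 -35.  148. ] [418.5 -34.7 122. ]
tcp [418.5 -39.2 240. ] toolx [-0.928 -0.372  0.001] tooly [-0.372  0.928  0.   ] tooly deg 111.8
shift [  0.3   1.4 129. ]
```

```bash
python3 -m handwheel '[[[-0.5,3,30],0,1],[[0,0,45],0,1],[[0,0,35],0,1],[[0,0,19],0,1],[[0,0,0],0,1]]' 40 && python3 -m handwheel '[[[0,0,0],0,0],[[0,0,0],0,-1],[[0,0,0],0,-1],[[0,0,0],0,-1],[[0,0,0],0,-1]]'; python3 -m handwheel '[[[0,0,0],0,-1],[[0,0,0],0,-1],[[0,0,0],0,-1]]'
```

```text
time_s: 10.35
tcp_pos: [415.5, -36.9, 108.7]
orientation: [-0.189, 0.982, -0.0, -0.004]
wrist_force: [-0.2, -0.2, -0.2]
width: 1.003
finger_force: 0.0
time_s: 10.85
tcp_pos: [418.2, -36.4, 113.0]
orientation: [-0.19, 0.982, -0.0, 0.002]
wrist_force: [-1.2, 0.2, 6.0]
width: 0.549
finger_force: 41.0
time_s: 11.15
tcp_pos: [418.2, -36.4, 113.0]
orientation: [-0.19, 0.982, -0.0, 0.002]
wrist_force: [-0.9, 0.5, 6.0]
width: 0.554
finger_force: 41.0
```

```bash
python3 -m handwheel '[[[0,0,-30],0,-1],[[0,0,-40],0,-1],[[0,0,-30],0,-1],[[0,0,0],0,-1]]' 60 && python3 -m handwheel '[[[-38,13,0],0,-1],[[-38,13,0],0,-1],[[-38,13,0],0,-1],[[-38,13,0],0,-1],[[-38,13,0],0,-1]]' && python3 -m handwheel '[[[-38,13,0],0,-1],[[-38,13,0],0,-1],[[-38,13,0],0,-1],[[0,0,0],0,-1],[[0,0,0],0,-1]]'  && python3 -m handwheel '[[[0,0,0],0,-1],[[0,0,0],0,-1]]' && python3 ov.py wrist w5 655.5 13.5 -3; python3 -c "
from h import *
togo([664,177.5,210])"
```

```text
time_s: 11.55
tcp_pos: [419.4, -36.1, 215.7]
orientation: [-0.189, 0.982, 0.0, 0.005]
wrist_force: [0.4, -0.8, -2.9]
width: 0.547
finger_force: 61.8
time_s: 12.05
tcp_pos: [569.3, 95.3, 209.8]
orientation: [-0.189, 0.982, 0.0, -0.001]
wrist_force: [-0.6, 0.0, -1.8]
width: 0.543
finger_force: 61.8
time_s: 12.55
tcp_pos: [659.7, 173.2, 208.4]
orientation: [-0.189, 0.982, -0.0, -0.002]
wrist_force: [-0.2, 0.1, -1.7]
width: 0.547
finger_force: 61.8
time_s: 12.75
tcp_pos: [659.7, 172.1, 211.6]
orientation: [-0.189, 0.982, 0.0, -0.0]
wrist_force: [-0.3, -0.1, -1.5]
width: 0.545
finger_force: 61.9
{'medium': array([664.1, 178.3]), 'small': array([658.4,  68.4]), 'corner': array([652.6, -41.4]), 'large': array([ 646.9, -151.3])}
tcp [659.9 172.2 211.9] toolx [-0.929 -0.371 -0.   ] tooly [-0.371  0.929  0.   ] tooly deg 111.8
shift [-5.8  3.4  1.9]
```

View pics/w5.png

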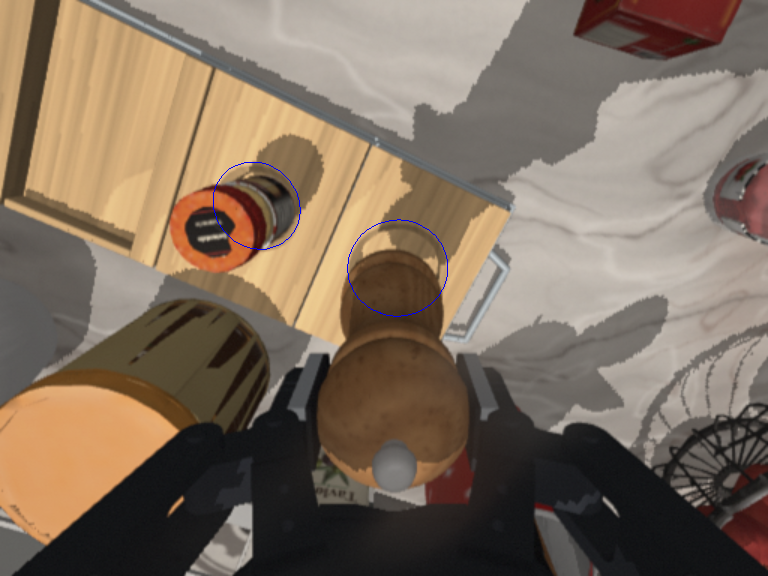

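```bash
python3 -m handwheel '[[[-6,4,20],0,-1],[[0,0,25],0,-1],[[0,0,15],0,-1],[[0,0,0],0,-1]]' && python3 -m handwheel '[[[0,0,5],0,-1],[[0,0,5],0,-1],[[0,0,5],0,-1],[[0,0,0],0,-1]]' && python3 -m handwheel '[[[0,0,4],0,-1],[[0,0,4],0,-1],[[0,0,0],0,-1],[[0,0,0],0,-1]]'
```

```text
time_s: 13.2
tcp_pos: [662.7, 177.7, 149.0]
orientation: [-0.189, 0.982, -0.0, -0.003]
wrist_force: [-1.0, -0.0, -2.4]
width: 0.545
finger_force: 61.9
time_s: 13.6
tcp_pos: [664.3, 178.7, 136.1]
orientation: [-0.189, 0.982, 0.0, -0.0]
wrist_force: [0.6, -0.9, -3.2]
width: 0.55
finger_force: 61.9
time_s: 14.0
tcp_pos: [664.6, 178.8, 128.3]
orientation: [-0.189, 0.982, -0.0, -0.0]
wrist_force: [0.2, 1.6, -1.1]
width: 0.55
finger_force: 61.9
```

Down inside the well with no contact force; seat it, release and go to the jam jar.

```bash
python3 -m handwheel '[[[0,0,2],0,-1],[[0,0,0],0,-1],[[0,0,0],0,-1]]';  python3 -m handwheel '[[[0,0,0],0,0.2],[[0,0,0],0,0.5],[[0,0,0],0,1],[[0,0,0],0,1],[[0,0,0],0,1]]' && python3 -m handwheel '[[[0,0,-15],0,1],[[0,0,-40],0,1],[[0,0,-45],0,1],[[0,0,-20],0,1],[[0,0,0],0,1]]' && python3 - <<'E'
from h import *
togo([514,402,240])
im=shot("top")
print([(q["at"],q["p"],at(im,q["at"],14)) for q in bot.pinpoint("top","salt_mill")[:2]])
E
```

```text
time_s: 14.3
tcp_pos: [665.2, 179.0, 127.4]
orientation: [-0.189, 0.982, 0.0, 0.001]
wrist_force: [0.2, -0.6, 0.7]
width: 0.544
finger_force: 62.2
time_s: 14.8
tcp_pos: [664.7, 178.8, 126.5]
orientation: [-0.189, 0.982, -0.0, -0.0]
wrist_force: [-1.5, -0.2, 0.0]
width: 0.994
finger_force: 0.0
time_s: 15.3
tcp_pos: [666.6, 179.4, 253.2]
orientation: [-0.19, 0.982, 0.001, 0.005]
wrist_force: [0.2, 1.5, -0.1]
width: 0.996
finger_force: 0.0
tcp [666.6 179.4 253.2] toolx [-0.928 -0.372 -0.011] tooly [-0.372  0.928 -0.   ] tooly deg 111.8
shift [ 58.9 263.4  12.5]
[([181.6, 143.5], 0.63, array([669.6, 170.5,  14. ]))]
```

```bash
python3 -m handwheel '[[[10,44,2],0,1],[[10,44,2],0,1],[[10,44,2],0,1],[[10,44,2],0,1],[[10,44,2],0,1]]' && python3 -m handwheel '[[[9,43,0],0,1],[[0,0,0],0,1],[[0,0,0],0,1],[[0,0,0],0,1]]' && python3 w.py w6 jam_jar:0 && python3 - <<'E'
from cap import *
im=shot("wrist");q=bot.boxes_of("wrist","jam_jar");print(q[:2])
P,c=blob(im,(0,0,150),(180,60,255),(215,130,315,235),84);print(c,cv2.minAreaRect(P))
E
```

```text
time_s: 15.9
tcp_pos: [534.7, 365.2, 234.8]
orientation: [-0.189, 0.982, -0.001, -0.001]
wrist_force: [0.9, 0.3, 0.2]
width: 1.003
finger_force: 0.0
time_s: 16.3
tcp_pos: [512.3, 400.2, 235.6]
orientation: [-0.189, 0.982, -0.001, -0.001]
wrist_force: [0.3, -0.8, -0.4]
width: 0.999
finger_force: 0.0
tcp [512.6 399.9 235.8] toolx [-0.929 -0.37   0.001] tooly [-0.37   0.929 -0.001] tooly deg 111.7
jam_jar [262.6 164. ] 0.77 [513.3 401.9   0. ]
[[-0.37, -0.88, -0.29, 437.6], [0.93, -0.35, -0.12, 370.74], [-0.0, -0.31, 0.95, 359.35], [0.0, 0.0, 0.0, 1.0]] 281.77399321816785
[{'at': [264.8, 177.9], 'p': 0.85}]
((535.550048828125, 395.5999755859375), 51.43562316894531) ((528.2836303710938, 390.9682922363281), (61.56247329711914, 95.92251586914062), 39.92786407470703)
```

View pics/w6.png

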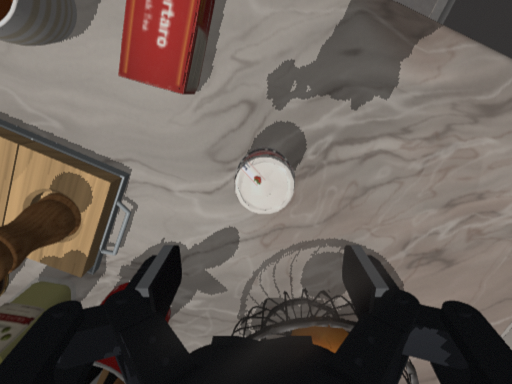

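```bash
python3 - <<'E'
from h import *
im=shot("wrist");p=at(im,(264.7,183.5),84);print(p);togo([p[0],p[1],77])
E
```

```text
[514.6 404.2  84. ]
tcp [512.8 400.1 236.5] toolx [-0.929 -0.37   0.   ] tooly [-0.37   0.929 -0.   ] tooly deg 111.7
shift [ -3.2   3.2 159.5]
```

```bash
python3 -m handwheel '[[[-3,3,30],0,1],[[0,0,45],0,1],[[0,0,45],0,1],[[0,0,39],0,1],[[0,0,0],0,1]]' 50 && python3 -m handwheel '[[[0,0,0],0,0],[[0,0,0],0,-1],[[0,0,0],0,-1],[[0,0,0],0,-1],[[0,0,0],0,-1]]'; python3 -m handwheel '[[[0,0,0],0,-1],[[0,0,0],0,-1],[[0,0,0],0,-1]]';python3 -m handwheel '[[[0,0,-30],0,-1],[[0,0,-45],0,-1],[[0,0,-45],0,-1],[[0,0,0],0,-1],[[0,0,0],0,-1]]'; python3 -c "
from h import *
togo([646.9,-151.3,200])"
```

```text
time_s: 17.05
tcp_pos: [511.3, 401.3, 71.3]
orientation: [-0.188, 0.982, -0.004, -0.005]
wrist_force: [0.8, -0.5, -1.7]
width: 0.998
finger_force: 0.0
time_s: 17.55
tcp_pos: [515.3, 406.3, 80.7]
orientation: [-0.19, 0.982, 0.002, 0.003]
wrist_force: [1.8, -0.5, 6.3]
width: 0.717
finger_force: 55.2
time_s: 17.85
tcp_pos: [515.3, 406.3, 80.7]
orientation: [-0.19, 0.982, 0.002, 0.003]
wrist_force: [2.0, -0.6, 6.4]
width: 0.716
finger_force: 55.2
time_s: 18.35
tcp_pos: [513.4, 405.2, 198.9]
orientation: [-0.189, 0.982, 0.001, 0.001]
wrist_force: [-0.2, 0.2, -2.4]
width: 0.716
finger_force: 55.6
tcp [513.4 405.2 198.9] toolx [-0.929 -0.371 -0.002] tooly [-0.371  0.929  0.002] tooly deg 111.8
shift [  82.6 -566.3   -2.6]
```

```bash
python3 -m handwheel '[[[6,-20,-15],0,-1],[[6,-40,-10],0,-1],[[6,-40,0],0,-1],[[6,-40,0],0,-1],[[6,-40,0],0,-1]]' && python3 -m handwheel '[[[6,-40,0],0,-1],[[6,-40,0],0,-1],[[6,-40,0],0,-1],[[6,-40,0],0,-1],[[6,-40,0],0,-1]]' && python3 -m handwheel '[[[6,-40,0],0,-1],[[6,-40,0],0,-1],[[6,-40,0],0,-1],[[5,-40,0],0,-1],[[0,-26,0],0,-1]]'  && python3 -m handwheel '[[[0,0,0],0,-1],[[0,0,0],0,-1],[[0,0,0],0,-1]]' && python3 ov.py wrist w7 656 14 -3; python3 -c "
from h import *
togo([647.2,-150.8,200])"
```

```text
time_s: 18.85
tcp_pos: [551.9, 224.1, 221.1]
orientation: [-0.189, 0.982, -0.001, -0.002]
wrist_force: [0.5, 1.1, -2.0]
width: 0.716
finger_force: 55.5
time_s: 19.35
tcp_pos: [598.1, 27.5, 221.0]
orientation: [-0.189, 0.982, 0.0, -0.002]
wrist_force: [1.2, 0.8, -1.9]
width: 0.717
finger_force: 55.5
time_s: 19.85
tcp_pos: [645.6, -154.5, 220.6]
orientation: [-0.188, 0.982, 0.001, -0.002]
wrist_force: [0.5, 0.7, -3.5]
width: 0.715
finger_force: 55.5
time_s: 20.15
tcp_pos: [646.2, -150.8, 221.6]
orientation: [-0.189, 0.982, 0.0, -0.001]
wrist_force: [0.0, 0.2, -1.6]
width: 0.716
finger_force: 55.5
{'medium': array([664.6, 178.8]), 'small': array([658.9,  68.9]), 'corner': array([653.1, -40.9]), 'large': array([ 647.4, -150.8])}
tcp [ 646.4 -150.5  222. ] toolx [-0.928 -0.373  0.001] tooly [-0.373  0.928  0.001] tooly deg 111.9
shift [-0.6 -0.6 22. ]
```

View pics/w7.png

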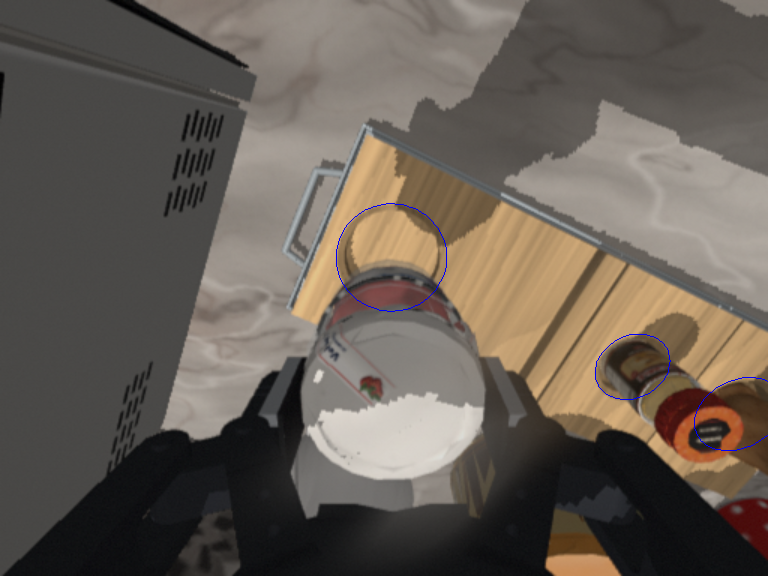

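```bash
python3 -m handwheel '[[[-1,0,25],0,-1],[[0,0,40],0,-1],[[0,0,30],0,-1],[[0,0,10],0,-1],[[0,0,0],0,-1]]' && python3 -m handwheel '[[[0,0,6],0,-1],[[0,0,6],0,-1],[[0,0,5],0,-1],[[0,0,4],0,-1],[[0,0,0],0,-1]]' && python3 -m handwheel '[[[0,0,2],0,-1],[[0,0,0],0,-1],[[0,0,0],0,-1]]'
```

```text
time_s: 20.7
tcp_pos: [647.3, -150.2, 116.2]
orientation: [-0.19, 0.982, 0.0, -0.002]
wrist_force: [-0.4, 0.4, -1.9]
width: 0.715
finger_force: 55.5
time_s: 21.2
tcp_pos: [647.7, -151.0, 96.0]
orientation: [-0.189, 0.982, 0.0, -0.0]
wrist_force: [-0.3, -0.2, -1.9]
width: 0.716
finger_force: 55.5
time_s: 21.5
tcp_pos: [648.4, -151.0, 94.9]
orientation: [-0.189, 0.982, -0.0, 0.0]
wrist_force: [0.2, 0.2, -2.1]
width: 0.712
finger_force: 55.6
```

```bash
python3 -m handwheel '[[[0,0,1.5],0,-1],[[0,0,0],0,-1],[[0,0,0],0,-1]]';  python3 -m handwheel '[[[0,0,0],0,0.5],[[0,0,0],0,0.7],[[0,0,0],0,1],[[0,0,0],0,1],[[0,0,0],0,1]]' && python3 -m handwheel '[[[0,0,-15],0,1],[[0,0,-40],0,1],[[0,0,-45],0,1],[[0,0,-30],0,1],[[0,0,0],0,1]]' && python3 - <<'E'
from h import *
im=shot("wrist","w8");s=bot.sense()
print([(q["at"],q["p"],at(im,q["at"],14)) for q in bot.pinpoint("wrist","jam_jar")[:2]])
im=shot("top","top2")
for l in("salt_mill","spice_jar","jam_jar"): print([(q["at"],q["p"],at(im,q["at"],14)) for q in bot.pinpoint("top",l)[:1]])
togo([400,254,240])
E
```

```text
time_s: 21.8
tcp_pos: [648.7, -151.0, 94.8]
orientation: [-0.19, 0.982, -0.0, 0.001]
wrist_force: [-0.9, 1.2, 5.1]
width: 0.718
finger_force: 56.2
time_s: 22.3
tcp_pos: [648.0, -150.9, 92.8]
orientation: [-0.189, 0.982, 0.0, -0.0]
wrist_force: [-0.0, 0.3, -0.0]
width: 1.001
finger_force: 0.0
time_s: 22.8
tcp_pos: [650.8, -151.5, 231.0]
orientation: [-0.19, 0.982, -0.002, 0.006]
wrist_force: [-0.4, 0.4, 0.0]
width: 0.997
finger_force: 0.0
[([260.7, 160.3], 0.94, array([ 647.7, -155.4,   14. ]))]
[([180.7, 141.9], 0.7, array([674.5, 173.2,  14. ]))]
[([380.1, 244.1], 0.58, array([ 365.5, -403.1,   14. ]))]
[]
tcp [ 647.4 -150.9  221.7] toolx [-0.928 -0.372  0.002] tooly [-0.372  0.928  0.001] tooly deg 111.8
shift [ 79.3 467.8 -17.6]
```

View pics/w8.png

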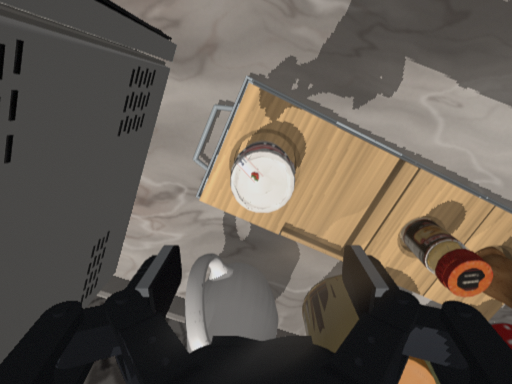

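```bash
python3 -m handwheel '[[[7,42,-5],0,1],[[7,42,-5],0,1],[[7,42,-5],0,1],[[7,42,0],0,1],[[7,42,0],0,1]]' && python3 -m handwheel '[[[7,42,0],0,1],[[7,42,0],0,1],[[7,42,0],0,1],[[7,42,0],0,1],[[7,42,0],0,1]]' && python3 -m handwheel '[[[9,47,0],0,1],[[0,0,0],8,1],[[0,0,0],8,1],[[0,0,0],0,1],[[0,0,0],0,1]]'  && python3 w.py w9 tea_carton:0
```

```text
time_s: 23.6
tcp_pos: [536.2, 32.1, 237.3]
orientation: [-0.189, 0.982, -0.0, -0.001]
wrist_force: [0.6, 0.7, -0.7]
width: 0.997
finger_force: 0.0
time_s: 24.1
tcp_pos: [425.6, 214.0, 237.4]
orientation: [-0.189, 0.982, -0.0, -0.001]
wrist_force: [0.5, 0.7, -0.1]
width: 1.003
finger_force: 0.0
time_s: 24.6
tcp_pos: [401.0, 253.0, 237.5]
orientation: [-0.052, 0.999, -0.001, -0.0]
wrist_force: [0.7, -0.3, 0.6]
width: 1.002
finger_force: 0.0
tcp [401.2 252.9 237.6] toolx [-0.995 -0.103  0.001] tooly [-0.103  0.995 -0.001] tooly deg 95.9
tea_carton [262.9 163.4] 0.87 [402.2 255.    0. ]
[[-0.1, -0.94, -0.31, 320.92], [0.99, -0.1, -0.03, 245.19], [-0.0, -0.32, 0.95, 361.15], [0.0, 0.0, 0.0, 1.0]] 281.77399321816785
```

View pics/w9.png

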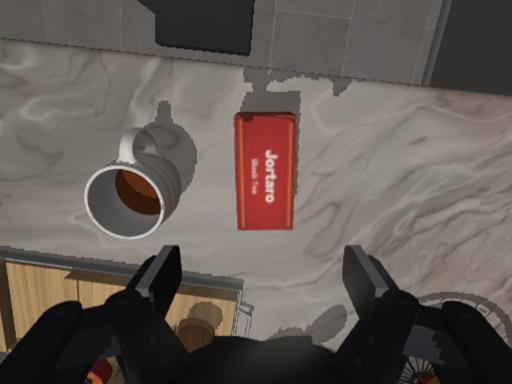

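```bash
python3 - <<'E'
from cap import *
im=shot("wrist")
P,c=blob(im,(0,120,120),(10,255,255),(220,100,310,245),64);print("seg",cv2.minAreaRect(P))
C=[at(im,p,64) for p in((236,117),(296,117),(293.5,230),(238,230))];print(np.array(C).tolist(),np.mean(C,0))
f=(C[0]+C[1])/2;b=(C[2]+C[3])/2;print("yaw",np.degrees(np.arctan2(*(b-f)[[1,0]])))
togo([*np.mean(C,0)[:2],45])
E
```

```text
seg ((402.064208984375, 256.621826171875), (127.47967529296875, 63.89256286621094), 6.086374282836914)
[[342.8, 220.8, 64.0], [336.5, 281.9, 64.0], [463.2, 297.0, 64.0], [469.9, 232.6, 64.0]] [403.1   258.075  64.   ]
yaw 6.050132945569721
tcp [401.3 252.8 237.8] toolx [-0.995 -0.102  0.   ] tooly [-0.102  0.995 -0.   ] tooly deg 95.9
shift [ -2.4   5.1 192.8]
```

```bash
python3 -m handwheel '[[[-2,4.5,30],0,1],[[0,0,45],0,1],[[0,0,45],0,1],[[0,0,45],0,1],[[0,0,26],0,1]]' 35 && python3 -m handwheel '[[[0,0,0],0,1],[[0,0,0],0,0],[[0,0,0],0,-1],[[0,0,0],0,-1],[[0,0,0],0,-1]]'; python3 -m handwheel '[[[0,0,0],0,-1],[[0,0,0],0,-1],[[0,0,0],0,-1]]'
```

```text
time_s: 25.25
tcp_pos: [401.7, 256.1, 44.1]
orientation: [-0.051, 0.999, -0.002, -0.002]
wrist_force: [-0.9, 0.8, 0.1]
width: 0.998
finger_force: 0.0
time_s: 25.75
tcp_pos: [403.1, 258.4, 48.3]
orientation: [-0.051, 0.999, 0.001, 0.001]
wrist_force: [-0.0, -0.6, -0.6]
width: 0.808
finger_force: 41.9
time_s: 26.05
tcp_pos: [403.1, 258.5, 48.1]
orientation: [-0.051, 0.999, 0.001, 0.001]
wrist_force: [-2.3, -0.2, 7.2]
width: 0.808
finger_force: 43.0
```

```bash
python3 -m handwheel '[[[0,0,-30],0,-1],[[0,0,-45],0,-1],[[0,0,-45],0,-1],[[0,0,-30],0,-1],[[0,0,0],8.5,-1]]' 45 && python3 -m handwheel '[[[0,0,0],0.5,-1],[[-28,-33,0],0,-1],[[-28,-33,0],0,-1],[[-28,-33,0],0,-1],[[-28,-33,0],0,-1]]' && python3 -m handwheel '[[[-28,-33,0],0,-1],[[-28,-33,0],0,-1],[[-28,-33,0],0,-1],[[-28,-33,0],0,-1],[[-28,-33,0],0,-1]]' && python3 -m handwheel '[[[0,0,0],0,-1],[[0,0,0],0,-1],[[0,0,0],0,-1]]'; python3 - <<'E'
from h import *
from ov import centres
C=centres(656,14,-3)["corner"];print(C)
a=np.radians(-3);ux=np.array([np.cos(a),np.sin(a)]);uy=np.array([-ux[1],ux[0]])
g=C-12*ux-12*uy;togo([*g,190]);t=bot.sense()["tcp_pos"][:2]-C;print("rel",t@ux,t@uy)
im=shot("wrist","w10")
print([(q["at"],q["p"],at(im,q["at"],4)) for q in bot.pinpoint("wrist","corner_block")[:2]])
E
```

```text
time_s: 26.55
tcp_pos: [404.5, 259.8, 202.1]
orientation: [0.025, 1.0, 0.004, 0.004]
wrist_force: [0.6, 0.2, -0.6]
width: 0.804
finger_force: 53.6
time_s: 27.05
tcp_pos: [507.2, 118.3, 195.7]
orientation: [0.026, 1.0, -0.001, -0.001]
wrist_force: [0.7, 1.5, -0.4]
width: 0.804
finger_force: 53.5
time_s: 27.55
tcp_pos: [637.9, -54.2, 195.1]
orientation: [0.026, 1.0, -0.0, -0.002]
wrist_force: [0.3, 1.0, -1.1]
width: 0.802
finger_force: 53.5
time_s: 27.85
tcp_pos: [636.8, -52.1, 195.8]
orientation: [0.027, 1.0, -0.0, -0.001]
wrist_force: [0.6, -0.5, -0.0]
width: 0.806
finger_force: 53.6
[653.12152241 -40.92462441]
tcp [636.8 -52.1 195.8] toolx [-0.999  0.054  0.003] tooly [ 0.054  0.999 -0.   ] tooly deg 86.9
shift [-3.7  0.1  5.8]
rel -15.689867220253275 -12.045661944211806
[]
```

```bash
python3 -m handwheel '[[[0,0,30],0,-1],[[0,0,40],0,-1],[[0,0,30],0,-1],[[0,0,10],0,-1],[[0,0,0],0,-1]]' && python3 -m handwheel '[[[0,0,5],0,-1],[[0,0,5],0,-1],[[0,0,5],0,-1],[[0,0,0],0,-1],[[0,0,0],0,-1]]'
```

```text
time_s: 28.45
tcp_pos: [636.9, -52.0, 86.0]
orientation: [0.027, 1.0, -0.0, -0.001]
wrist_force: [-0.6, 0.2, -0.9]
width: 0.806
finger_force: 53.5
time_s: 28.95
tcp_pos: [637.9, -52.7, 72.3]
orientation: [0.028, 1.0, -0.0, 0.0]
wrist_force: [-0.3, -0.8, -1.6]
width: 0.804
finger_force: 53.6
```

```bash
python3 -m handwheel '[[[0,0,2],0,-1],[[0,0,0],0,-1],[[0,0,0],0,-1]]' && python3 -m handwheel '[[[0,0,2],0,-1],[[0,0,0],0,-1],[[0,0,0],0,-1]]' && python3 -m handwheel '[[[0,0,1.5],0,-1],[[0,0,0],0,-1],[[0,0,0],0,-1]]'
```

```text
time_s: 29.25
tcp_pos: [637.8, -52.6, 70.0]
orientation: [0.028, 1.0, -0.0, 0.0]
wrist_force: [-0.3, -0.3, -0.8]
width: 0.804
finger_force: 53.6
time_s: 29.55
tcp_pos: [637.7, -52.6, 67.9]
orientation: [0.028, 1.0, -0.0, -0.0]
wrist_force: [0.3, 0.0, -1.5]
width: 0.805
finger_force: 53.6
time_s: 29.85
tcp_pos: [637.8, -52.6, 66.4]
orientation: [0.028, 1.0, -0.0, -0.0]
wrist_force: [-0.4, 0.8, -1.4]
width: 0.807
finger_force: 53.7
```

```bash
python3 -m handwheel '[[[-5,0,0],0,-1],[[-5,0,0],0,-1],[[0,0,0],0,-1],[[0,0,0],0,-1]]' && python3 -m handwheel '[[[-2,0,0],0,-1],[[0,0,0],0,-1],[[0,0,0],0,-1]]' && python3 -m handwheel '[[[-2,0,0],0,-1],[[0,0,0],0,-1],[[0,0,0],0,-1]]'
```

```text
time_s: 30.25
tcp_pos: [648.0, -53.2, 66.4]
orientation: [0.028, 1.0, 0.0, 0.0]
wrist_force: [0.2, -0.6, -1.0]
width: 0.803
finger_force: 53.7
time_s: 30.55
tcp_pos: [649.7, -53.3, 66.4]
orientation: [0.028, 1.0, -0.0, -0.0]
wrist_force: [0.6, -0.5, -1.2]
width: 0.802
finger_force: 53.7
time_s: 30.85
tcp_pos: [651.8, -53.4, 66.5]
orientation: [0.028, 1.0, 0.0, -0.0]
wrist_force: [-0.1, -0.6, -0.9]
width: 0.801
finger_force: 53.7
```

```bash
python3 -m handwheel '[[[0,5,0],0,-1],[[0,3,0],0,-1],[[0,0,0],0,-1],[[0,0,0],0,-1]]' 
```

```text
time_s: 31.25
tcp_pos: [652.2, -45.1, 66.5]
orientation: [0.028, 1.0, -0.0, -0.0]
wrist_force: [0.2, -0.2, -1.2]
width: 0.806
finger_force: 53.7
```

```bash
python3 -m handwheel '[[[-1.5,0,0],0,-1],[[0,0,0],0,-1],[[0,0,0],0,-1]]' && python3 -m handwheel '[[[-1.5,0,0],0,-1],[[0,0,0],0,-1],[[0,0,0],0,-1]]' && python3 -m handwheel '[[[0,1.5,0],0,-1],[[0,0,0],0,-1],[[0,0,0],0,-1]]' && python3 -m handwheel '[[[0,1.5,0],0,-1],[[0,0,0],0,-1],[[0,0,0],0,-1]]'
```

```text
time_s: 31.55
tcp_pos: [653.8, -45.5, 66.5]
orientation: [0.028, 1.0, 0.0, -0.0]
wrist_force: [0.8, -1.2, -1.1]
width: 0.801
finger_force: 53.7
time_s: 31.85
tcp_pos: [655.3, -45.6, 66.5]
orientation: [0.028, 1.0, 0.0, 0.0]
wrist_force: [0.2, 0.5, -1.7]
width: 0.804
finger_force: 53.7
time_s: 32.15
tcp_pos: [655.3, -44.0, 66.5]
orientation: [0.028, 1.0, 0.0, 0.0]
wrist_force: [0.2, 0.3, -1.3]
width: 0.811
finger_force: 53.7
time_s: 32.45
tcp_pos: [655.4, -42.5, 66.5]
orientation: [0.028, 1.0, 0.0, 0.0]
wrist_force: [0.6, 0.4, -1.4]
width: 0.807
finger_force: 53.7
```

```bash
python3 -m handwheel '[[[-1.5,0,0],0,-1],[[0,0,0],0,-1],[[0,0,0],0,-1]]' && python3 -m handwheel '[[[0,1.5,0],0,-1],[[0,0,0],0,-1],[[0,0,0],0,-1]]' && python3 -m handwheel '[[[-1.5,0,0],0,-1],[[0,0,0],0,-1],[[0,0,0],0,-1]]' && python3 -m handwheel '[[[0,1.5,0],0,-1],[[0,0,0],0,-1],[[0,0,0],0,-1]]'
```

```text
time_s: 32.75
tcp_pos: [656.0, -42.5, 66.5]
orientation: [0.028, 1.0, -0.0, -0.001]
wrist_force: [-4.0, 1.5, 2.0]
width: 0.808
finger_force: 54.0
time_s: 33.05
tcp_pos: [656.0, -41.9, 66.5]
orientation: [0.028, 1.0, -0.0, -0.001]
wrist_force: [-4.6, -2.0, 2.0]
width: 0.803
finger_force: 54.0
time_s: 33.35
tcp_pos: [656.1, -41.9, 66.6]
orientation: [0.028, 1.0, -0.0, -0.003]
wrist_force: [-8.1, -1.6, 5.6]
width: 0.801
finger_force: 54.6
time_s: 33.65
tcp_pos: [656.2, -41.3, 66.7]
orientation: [0.029, 1.0, -0.001, -0.003]
wrist_force: [-8.4, -3.2, 5.9]
width: 0.803
finger_force: 54.3
```

```bash
python3 -m handwheel '[[[2,0,0],0,-1],[[0,0,0],0,-1],[[0,0,0],0,-1]]' && python3 -m handwheel '[[[0,1.5,0],0,-1],[[0,0,0],0,-1],[[0,0,0],0,-1]]' && python3 -m handwheel '[[[0,1.5,0],0,-1],[[0,0,0],0,-1],[[0,0,0],0,-1]]'
```

```text
time_s: 33.95
tcp_pos: [656.1, -40.8, 66.5]
orientation: [0.028, 1.0, -0.001, -0.001]
wrist_force: [-3.6, -4.6, 1.5]
width: 0.8
finger_force: 53.9
time_s: 34.25
tcp_pos: [656.1, -40.7, 66.6]
orientation: [0.029, 1.0, -0.001, -0.001]
wrist_force: [-2.6, -8.3, 2.1]
width: 0.803
finger_force: 53.8
time_s: 34.55
tcp_pos: [656.0, -40.5, 66.7]
orientation: [0.029, 1.0, -0.002, -0.001]
wrist_force: [-3.3, -12.9, 2.0]
width: 0.809
finger_force: 54.0
```

```bash
python3 -m handwheel '[[[0,-2.5,0],0,-1],[[0,0,1],0,-1],[[0,0,0],0,-1],[[0,0,0],0,-1]]' && python3 -m handwheel '[[[0,0,0],0,0.7],[[0,0,0],0,0.8],[[0,0,0],0,1],[[0,0,0],0,1],[[0,0,0],0,1]]' && python3 -m handwheel '[[[0,0,-15],0,1],[[0,0,-40],0,1],[[0,0,-45],0,1],[[0,0,-45],0,1],[[0,0,0],0,1]]' && python3 - <<'E'
from h import *
a=shot("wrist");b=shot("top")
L=[("wrist",a),("top",b)]
for c,im in L: print(c,[(q["at"],q["p"],at(im,q["at"],18)) for q in bot.pinpoint(c,"tea_carton")[:1]])
C=lambda i:cv2.cvtColor(i,cv2.COLOR_RGB2BGR)
A=cv2.resize(C(a["image"]),(512,384))[40:340,56:456];B=cv2.resize(C(b["image"][115:190,150:310]),(800,375),interpolation=cv2.INTER_CUBIC)[:300]
B=cv2.resize(C(b["image"][110:185,145:325]),(800,333),interpolation=cv2.INTER_CUBIC)[:300]
s=shot("side");S=cv2.resize(C(s["image"][110:260,150:350]),(400,300),interpolation=cv2.INTER_CUBIC)
cv2.imwrite("pics/fin.png",np.vstack([np.hstack([A,S]),B]));togo(None)
E
```

```text
time_s: 34.95
tcp_pos: [656.0, -40.8, 66.4]
orientation: [0.028, 1.0, -0.001, -0.001]
wrist_force: [-5.8, -6.4, 6.3]
width: 0.807
finger_force: 54.4
time_s: 35.45
tcp_pos: [656.9, -38.7, 65.4]
orientation: [0.027, 1.0, 0.0, 0.0]
wrist_force: [0.3, -0.1, 0.0]
width: 1.002
finger_force: 0.0
time_s: 35.95
tcp_pos: [660.6, -39.2, 220.7]
orientation: [0.027, 1.0, 0.0, 0.009]
wrist_force: [-0.2, -0.3, 0.1]
width: 1.003
finger_force: 0.0
wrist [([258.2, 161.7], 0.6, array([655.5, -42.2,  18. ]))]
top [([255.7, 148.9], 0.82, array([649. , -49.5,  18. ]))]
tcp [655.8 -39.2 209.4] toolx [-0.998  0.056  0.002] tooly [ 0.056  0.998 -0.   ] tooly deg 86.8
```

View pics/fin.png

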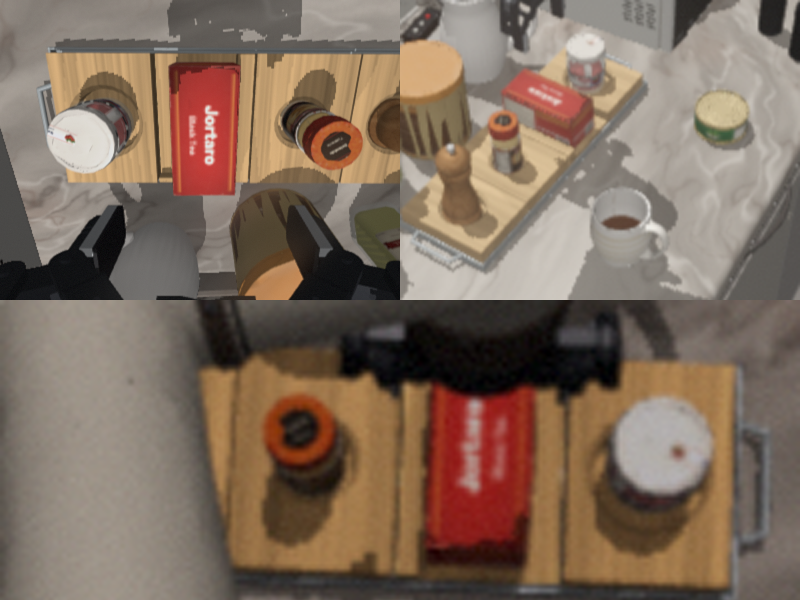

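```bash
python3 -m handwheel '[[[0,0,-20],0,1],[[0,0,0],0,1],[[0,0,0],0,1],[[0,0,0],0,1]]' && python3 -c "
from cell import bot
print(bot.finish_job())"
```

```text
time_s: 36.6
tcp_pos: [656.0, -39.1, 228.9]
orientation: [0.028, 1.0, -0.0, -0.001]
wrist_force: [-0.3, 0.0, -0.3]
width: 1.004
finger_force: 0.0
the job is handed in; nothing more can be done
None
```

I handed the job in at about 37 s: mill, jam jar and spice jar stand in their wells and the carton lies in its corner, pushed until both shoulders gave contact force; I didn't touch the mug or tin, and `finish_job` gave no verdict.

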